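Push the loaded egg tray home in the drying rack

TASK

Push the steel tray that holds the eggs straight along its lane until it is fully home against the back stop of the drying rack, keeping it flat and not forcing it: it jams if pushed off-centre. Leave the empty tray where it is.

Things in the scene. Friction and masses are not known exactly. Their poses are not given: they have to be found in the camera images.
- rack: Fixed drying rack: white deck 300 (x) by 494 mm, 10 mm thick, open in front (-x), with three guide strips (x -30 to 140) and a back stop (face at x = 140), tops 42 mm above the table. Origin: centre of the deck's underside, on the table; x runs along the lanes to the stop. Lane centre lines y = +120 and -120, each 226 wide. A tray fully home against the stop has its centre at x = 75.
- egg_tray: Loose steel tray holding 4 white eggs: 130 mm along the lane (x), 220 across, 30 high, walls 3. Origin: centre of its underside, on the deck; x to the stop. In either lane, 85 to 110 short of home, 3 play each side. About 0.7 kg; slides at a few N pushed on the near wall (65 from the origin) within 20 of its centre line, skews and jams between the strips if pushed far to one side.
- empty_tray: The same steel tray without eggs, in the other lane, also not fully in; to be left alone. Origin and axes as for the egg tray.

How it is judged:
By the outcome, as a careful person would: the job done as asked, in the order asked, and still so for the second after the job is handed in, with the robot touching nothing.
It also fails if it takes over 32 s, if anything falls off the work surface, if the arm or the gripper's body presses on something with over 40 N, if the wrist force passes 120 N, or if a joint passes its speed limit or range.

ROBOT

A 6-joint arm with a two-finger parallel gripper is mounted at the origin on the work surface. World frame = base frame: x ahead of the robot, y to its left, z up, the work surface at z = 0. Lengths are in m, angles in rad, forces in N, time in s.
With the tool pointing down it reaches from about 0.425 to 0.95 m from the base axis. Payload 3.5 kg.
Tool frame: the origin (TCP) lies on the centre line of the jaws, within the pads' length; the fingertips stand 25 mm ahead of it and the grasp point (between the pads) lies 6 mm ahead of it (ctrl.finger_overhang is the distance from the TCP to the fingertips, in m); z points along the fingers, y is the line along which they close (so a half turn about z gives the same grasp; the last joint's range is limited). The gripper opens to 85 mm and grips with 20 to 120 N. Pads are 22 mm wide; open, the fingers measure 114 mm over their backs; the gripper's body (76 mm by 85 mm) begins 54 mm behind the grasp point. The pads swing forward as they close: fully open they stand 13 mm farther back than shut.
Start: joints at [1.111, 0.286, 1.577, -0, 1.279, -0.15], TCP at [0.206, 0.643, 0.256] pointing down, gripper open.
Joint ranges: [-2.77, 2.77], [-0.9, 2.22], [0.21, 2.48], [-1.53, 4.67], [0.24, 2.81], [-2.84, 2.84]. Speed limits (rad/s): [2.79, 2.79, 3.14, 3.14, 3.14, 3.14].

INTERFACE

Orientations are given as a unit quaternion [x, y, z, w].
In Python, from plant import get_state, imaging, job, ctrl gives the robot as it stands.
- The arm moves only by the tool jog_arm, never from a script. Its argument "increments" is a list of rows, each an object of numbers: "dx", "dy", "dz": the shift along the world's x, y, z each as a share of 12 cm, from -1 to 1; "ax", "ay", "az": the turn, a rotation vector about the world's x, y, z each as a share of pi/2 rad, from -1 to 1; "gripper": the gripper command: -1 is shut, 1 is fully open, values between are in proportion. A call has 1 to 10 rows; each row is the pose to reach, as a shift and turn from the pose commanded when the call began; what a row does not reach only later rows make up. A row lasts 1/10 s, in which the tool goes at most 50 mm and 8.59 degrees, less where a joint would pass 70% of its speed; a pose out of reach is approached as far as the arm can. A call with a number of a shift or a turn outside -1 to 1 is refused whole. A call with a gripper value outside its range is refused whole. The fingers move at their own pace and stop on an object; "force" is the grip in N (left out, the last holds). Time passes only in rows, so rows that repeat a pose let the fingers close. It gives the time, the measured TCP pose, the force, the opening and the grip force at its end, in the units of the state.
- get_state(): the state, without advancing time (a new reading comes with each control period).
- imaging.read_camera(name): name is "scene" or "top" or "wrist"; returns a dict with "frame" (400x640x3 uint8, blue, green, red), "depth" (400x640 float32, m along the optical axis (not along the pixel's ray), 0 where there is no reading), "camera_matrix" (3x3 intrinsics, pixels), "extrinsics" (4x4, takes a point from camera to world coordinates); the wrist camera has in their place "mount" (4x4, takes a point from camera to tool coordinates, whose origin is the TCP and whose axes are the flange's). Camera axes: x right, y up, looking along -z (the intrinsics and any distortion apply to the point x, -y, -z); pixel columns grow to the right and rows downward; lengths in m; the calibration is good to about 2 mm. A picture is of the moment at which its call begins: read the wrist's pose just before it.
- job.sign_off(): hands the job in; it is judged then, once.
The state is a dict: "time": time; "qpos": joint angles; "dq": joint speeds; "joint_efforts": joint torques, N m; "eef_pos": TCP position; "tcp_rot": TCP orientation; "contact_force": force on the tool from outside, world axes, zero at the start; "wrist_torque": the same for the moment, N m; "opening": opening from 0.0 (shut) to 1.0 (fully open); "finger_force": force on a finger pad.
Only numpy, scipy, OpenCV 4.12 (cv2) and the standard library are available. Lean on these libraries where they do the work, as an engineer would, in place of code of your own. Each camera call takes 0.05 s, during which the arm holds its last target. There are 200 camera calls.

## Working session

There is one attempt and no reset: what is moved stays moved. The work goes in short steps, Python scripts to look and compute and a tool call to move; the robot and the scene stay as the last step left them, time stands still between calls to the robot, and variables do not carry over. Pictures are saved under pics/ and viewed, at most 10 in all, crops included, and the job is handed in when it is done.

Besides the shell and the picture viewer there is one more tool, called after "Call:" as name([rows], argument=value, ...), one row to a line, values as JSON. jog_arm: Moves the arm, as the interface text tells. Shift numbers are shares of 12 cm and turn numbers shares of pi/2 rad, none past 1 either way. Its arguments: {"type":"object","properties":{"increments":{"type":"array"},"force":{"type":"number"}},"required":["increments"]}

```bash
mkdir -p pics; cat > h.py <<'E'
import numpy as np, cv2
from plant import get_state, imaging, job, ctrl
def pts(c):
    """world point per pixel from depth"""
    K=c["camera_matrix"];d=c["depth"];h,w=d.shape
    u,v=np.meshgrid(np.arange(w),np.arange(h))
    P=np.stack([(u-K[0,2])/K[0,0]*d,-(v-K[1,2])/K[1,1]*d,-d,np.ones_like(d)],-1)
    return (P@c["extrinsics"].T)[...,:3]
def ray(c,uv,z):
    K=c["camera_matrix"];T=c["extrinsics"]
    r=T[:3,:3]@np.array([(uv[0]-K[0,2])/K[0,0],-(uv[1]-K[1,2])/K[1,1],-1]);o=T[:3,3]
    return o+r*(z-o[2])/r[2]
E
python3 - <<'E'
from h import *
for n in("top","scene"):
    c=imaging.read_camera(n); cv2.imwrite(f"pics/{n}0.png",c["frame"]); np.savez(f"{n}0.npz",**{k:v for k,v in c.items() if isinstance(v,np.ndarray)})
    print(n,[k for k in c],c["extrinsics"].round(3).tolist(),c["camera_matrix"].tolist())
s=get_state();print(s,ctrl.finger_overhang)
E
```

```text
top ['frame', 'depth', 'camera_matrix', 'extrinsics'] [[-0.015, 0.991, -0.134, 0.511], [-1.0, -0.012, 0.022, 0.041], [0.021, 0.135, 0.991, 0.705], [0.0, 0.0, 0.0, 1.0]] [[374.2590596982775, 0.0, 316.76985019362405], [0.0, 374.2590596982775, 197.8217483938487], [0.0, 0.0, 1.0]]
scene ['frame', 'depth', 'camera_matrix', 'extrinsics'] [[0.829, -0.373, 0.417, 0.874], [0.559, 0.537, -0.632, -0.375], [0.012, 0.757, 0.653, 0.461], [0.0, 0.0, 0.0, 1.0]] [[382.35160293087074, 0.0, 326.78227391430954], [0.0, 382.35160293087074, 202.56610401522468], [0.0, 0.0, 1.0]]
{'time': 0.1, 'qpos': array([ 1.11099569e+00,  2.87116428e-01,  1.57803472e+00, -2.51484448e-05,
        1.27862319e+00, -1.49977390e-01]), 'dq': array([ 0.00058618, -0.00136243, -0.00487009,  0.00102127, -0.00155258,
        0.00099256]), 'joint_efforts': array([ 1.37407797e-04, -4.07291329e+01, -2.93702710e+01, -1.63016271e-04,
        3.41164872e-03,  7.39302209e-06]), 'eef_pos': array([0.20551758, 0.64237708, 0.25505698]), 'tcp_rot': array([ 1.54289097e-01,  9.88025144e-01, -1.04414329e-03, -3.15973819e-04]), 'contact_force': array([-0.78145833,  0.69380018,  0.94567776]), 'wrist_torque': array([ 0.07400023,  0.02284141, -0.02349288]), 'finger_force': 0.0, 'opening': 0.999820408131827} 0.025
```

View pics/top0.png

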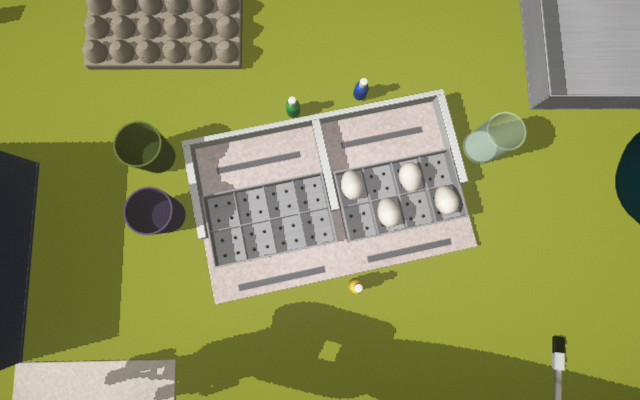

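View pics/scene0.png

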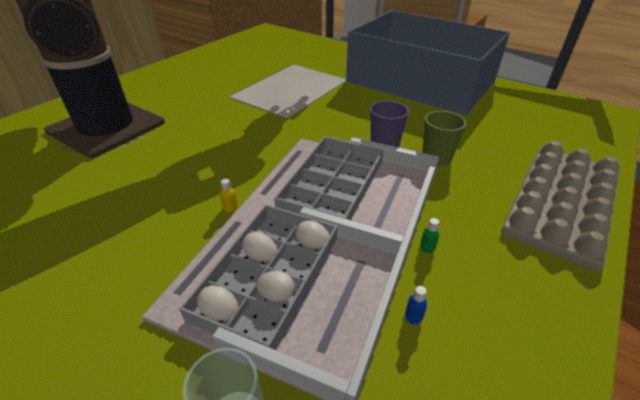

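The egg tray is in the right (‑y) lane, at about px (335–465, 150–240). The stop is on the upper side, and a yellow bottle stands in front at (355,287). Next I'll view an enlarged crop to pick the corners.

```bash
python3 - <<'E'
from h import *
c=dict(np.load("top0.npz"));f=c["frame"]
cv2.imwrite("pics/crop.png",cv2.resize(f[85:305,310:490],None,fx=2.7,fy=2.7,interpolation=cv2.INTER_CUBIC))
P=pts(c)
# deck corners (z .01), depth check; stuff
for n,uv,z in [("deckFL",(217,301),.01),("deckFR",(476,245),.01),("bottle",(355,287),.03)]:
    print(n,ray(c,uv,z).round(4),P[uv[1],uv[0]].round(4))
# plan view maps of height: rows over the egg tray area
m=(P[...,2]>.02)&(P[...,2]<.12)
for uv in [(400,250),(400,150),(350,245),(358,285),(358,170),(335,170)]: print(uv,P[uv[1],uv[0]].round(4),f[uv[1],uv[0]])
E
```

```text
deckFL [0.4204 0.2074 0.01  ] [0.4205 0.2073 0.0105]
deckFR [ 0.5135 -0.2697  0.01  ] [ 0.5135 -0.2698  0.0096]
bottle [ 0.4429 -0.0396  0.03  ] [ 0.446  -0.036   0.0601]
(400, 250) [ 0.5064 -0.1271  0.0106] [126 123 123]
(400, 150) [ 0.6958 -0.1353  0.0115] [198 203 218]
(350, 245) [ 0.5168 -0.0347  0.0115] [201 206 220]
(358, 285) [ 0.4495 -0.0408  0.0631] [228 236 237]
(358, 170) [ 0.6566 -0.053   0.0161] [ 98  97 100]
(335, 170) [ 0.6576 -0.0099  0.0133] [135 137 149]
```

View pics/crop.png

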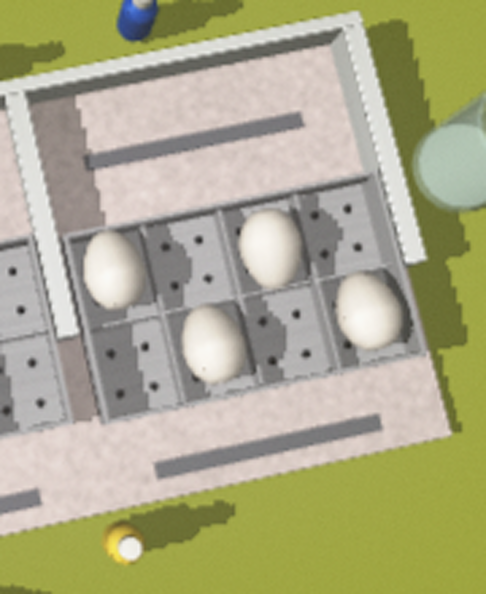

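```bash
python3 - <<'E'
from h import *
c=dict(np.load("top0.npz"));g=lambda a,b,z:ray(c,(a/2.7+310-.3,b/2.7+85-.3),z)[:2]
fl=g(104,422,.04);fr=g(425,354,.04);bl=g(65,235,.04);br=g(372,177,.04)
print(fl,fr,bl,br,"w",np.linalg.norm(fl-fr),np.linalg.norm(bl-br),"d",np.linalg.norm(fl-bl),np.linalg.norm(fr-br))
for n,d in (("front",fl-fr),("back",bl-br)): print(n,np.degrees(np.arctan2(-d[0],d[1])))
# strips
sR=[g(405,263,.042),g(427,257,.042)];sC=[g(55,339,.042),g(79,333,.042)]
d=np.mean(sC,0)-np.mean(sR,0);print("strip ends",np.mean(sC,0),np.mean(sR,0),np.linalg.norm(d),np.degrees(np.arctan2(-d[0],d[1])))
lane=(np.mean(sC,0)+np.mean(sR,0))/2
si=[g(28,103,.042),g(345,32,.042)];d=si[0]-si[1];print("stop face",si,np.degrees(np.arctan2(-d[0],d[1])))
# depth based: fits on points
P=pts(c)
x=P[...,0];y=P[...,1];z=P[...,2]
# deck yaw via deck-coloured region minAreaRect of world pts on whole rack z .006-.05
m=(z>.006)&(z<.05)&(x>.38)&(x<.85)&(abs(y+.03)<.35)
m=cv2.morphologyEx(m.astype(np.uint8),cv2.MORPH_OPEN,np.ones((7,7)));n,l,st,_=cv2.connectedComponentsWithStats(m);k=1+st[1:,4].argmax()
print("rack",cv2.minAreaRect(P[l==k][:,:2].astype(np.float32)))
ft=(fl+fr)/2;print("front mid",ft,"centre",(fl+fr+bl+br)/4,"lane strip-end mid",lane)
yaw=np.radians(11);X=np.array([np.cos(yaw),np.sin(yaw)]);Y=np.array([-X[1],X[0]])
for n,p in(("fl",fl),("fr",fr),("bl",bl),("br",br),("lane",lane),("st0",si[0]),("st1",si[1])):print(n,p@X,p@Y)
# same in the scene view
s=dict(np.load("scene0.npz"))
cv2.imwrite("pics/scrop.png",cv2.resize(s["frame"][130:390,140:400],None,fx=2.3,fy=2.3,interpolation=cv2.INTER_CUBIC))
E
```

```text
[ 0.5236859  -0.02861457] [ 0.56563863 -0.24389276] [ 0.64880655 -0.00560201] [ 0.68691535 -0.21582958] w 0.2193278968791952 0.21365372646214334 d 0.12721931211448323 0.12448126278904113
front 11.027408800645567
back 10.274664453301435
strip ends [ 0.58042207 -0.00538613] [ 0.62885603 -0.24131699] 0.24085103315253448 11.60100400578646
stop face [array([0.74025716, 0.01788097]), array([ 0.78965096, -0.20259864])] 12.62741199934349
rack ((0.610942542552948, -0.00031828880310058594), (0.3005053699016571, 0.4949871897697449), 11.34386920928955)
front mid [ 0.54466227 -0.13625366] centre [ 0.60626161 -0.12348473] lane strip-end mid [ 0.60463905 -0.12335156]
fl 0.5086044011252421 -0.12801282520251883
fr 0.5087093218440695 -0.34734069698605124
bl 0.6358172296463999 -0.12929720619303325
br 0.6331125539355501 -0.34293381251428035
lane 0.5699935403061791 -0.23645581046949835
st0 0.7300683996611504 -0.12369528338426403
st1 0.7364852015736564 -0.34954884179199497
```

View pics/scrop.png

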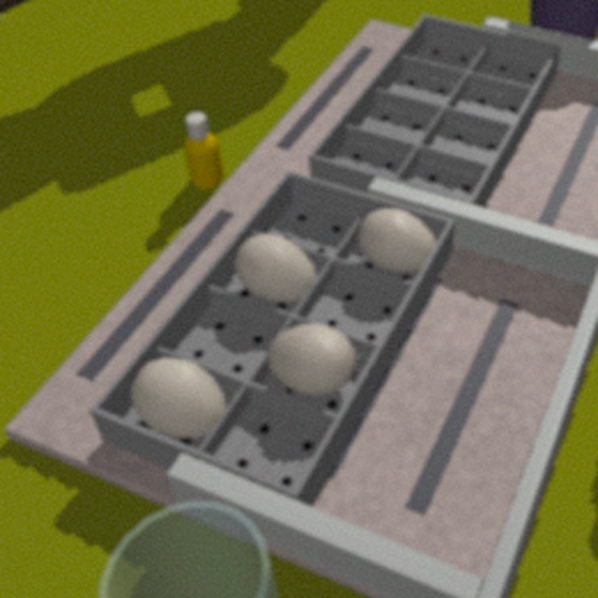

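The crop shows the same tray, with its near-wall top corners at crop px (293,176) and (97,412). The rack fits at centre (0.611, 0.000) with size 300×495 and yaw 11.3°, and the egg tray's near wall is at rack x ≈ −92. I'll triangulate heights across the two views and check the wrist camera mount.

```bash
python3 - <<'E'
from h import *
t=dict(np.load("top0.npz"));s=dict(np.load("scene0.npz"))
def line(c,uv):
    o=c["extrinsics"][:3,3];d=ray(c,uv,0.)-o;return o,d/np.linalg.norm(d)
def tri(a,b):
    (o,d),(p,e)=line(t,a),line(s,b);k=np.linalg.lstsq(np.stack([d,-e],1),p-o,rcond=None)[0]
    A,B=o+k[0]*d,p+k[1]*e;return ((A+B)/2).round(4),np.linalg.norm(A-B).round(4)
T=lambda a,b:(a/2.7+309.7,b/2.7+84.7);S=lambda a,b:(a/2.3+139.7,b/2.3+129.7)
print("fl",tri(T(104,422),S(293,176)),"fr",tri(T(425,354),S(97,412)))
P=pts(s);z=P[...,2];e=(s["frame"].min(2)>150)&(abs(P[...,0]-.61)<.06)&(abs(P[...,1]+.12)<.11)&(z>.03)&(z<.1)
print("egg top",np.percentile(z[e],[50,99]),imaging.read_camera("wrist")["mount"].round(3).tolist())
R=np.radians(11.34);X=np.array([np.cos(R),np.sin(R)]);Y=np.array([-X[1],X[0]]);O=np.array([.611,-.0003])
for x in(-.14,-.105,.01-.011):print(x,O+x*X-.12*Y)
E
```

```text
fl (array([ 0.5245, -0.0285,  0.0348]), np.float64(0.0018)) fr (array([ 0.5668, -0.2438,  0.0373]), np.float64(0.0031))
egg top [0.05293821 0.05605976] [[-0.0, 0.954, 0.298, 0.076], [1.0, 0.0, 0.0, -0.0], [0.0, 0.298, -0.954, -0.117], [0.0, 0.0, 0.0, 1.0]]
-0.14 [ 0.49732882 -0.14548561]
-0.105 [ 0.53164553 -0.13860354]
-0.0009999999999999992 [ 0.63361521 -0.11815395]
```

Call:
jog_arm([
  {"dx": 1,"dy": -1,"az": 0.16,"gripper": -1},
  {"dx": 1,"dy": -1,"az": 0.323,"gripper": -1},
  {"dx": 1,"dy": -1,"az": 0.323,"gripper": -1},
  {"dx": 1,"dy": -1,"az": 0.323,"gripper": -1},
])

```text
$.increments[0]: bad value
```

Triangulated wall-top height is about 36 mm against an expected 40, and egg tops are about 56 mm, both fine. I'll retry the move with every key given.

Call:
jog_arm([
  {"dx": 0.99,"dy": -0.99,"dz": 0.0,"ax": 0.0,"ay": 0.0,"az": 0.1,"gripper": -1.0},
  {"dx": 0.99,"dy": -0.99,"dz": 0.0,"ax": 0.0,"ay": 0.0,"az": 0.2,"gripper": -1.0},
  {"dx": 0.99,"dy": -0.99,"dz": 0.0,"ax": 0.0,"ay": 0.0,"az": 0.32,"gripper": -1.0},
  {"dx": 0.99,"dy": -0.99,"dz": 0.0,"ax": 0.0,"ay": 0.0,"az": 0.32,"gripper": -1.0},
  {"dx": 0.99,"dy": -0.99,"dz": 0.0,"ax": 0.0,"ay": 0.0,"az": 0.32,"gripper": -1.0},
])

```text
time: 0.65
eef_pos: [0.3266, 0.5219, 0.256]
tcp_rot: [-0.094, 0.996, -0.0, -0.0]
contact_force: [-0.3, 0.9, -0.1]
opening: 0.145
finger_force: 0.0
```

Call:
jog_arm([
  {"dx": 0.9,"dy": -1.0,"dz": 0.0,"ax": 0.0,"ay": 0.0,"az": 0.006,"gripper": -1.0},
  {"dx": 0.9,"dy": -1.0,"dz": 0.0,"ax": 0.0,"ay": 0.0,"az": 0.006,"gripper": -1.0},
  {"dx": 0.9,"dy": -1.0,"dz": 0.0,"ax": 0.0,"ay": 0.0,"az": 0.006,"gripper": -1.0},
  {"dx": 0.9,"dy": -1.0,"dz": 0.0,"ax": 0.0,"ay": 0.0,"az": 0.006,"gripper": -1.0},
])

```text
time: 1.05
eef_pos: [0.4346, 0.4018, 0.2561]
tcp_rot: [-0.099, 0.995, -0.0, 0.0]
contact_force: [-0.4, 0.5, -0.1]
opening: -0.001
finger_force: 0.0
```

Call:
jog_arm([
  {"dx": 0.2,"dy": -1.0,"dz": 0.0,"ax": 0.0,"ay": 0.0,"az": 0.0,"gripper": -1.0},
  {"dx": 0.2,"dy": -1.0,"dz": 0.0,"ax": 0.0,"ay": 0.0,"az": 0.0,"gripper": -1.0},
  {"dx": 0.2,"dy": -1.0,"dz": 0.0,"ax": 0.0,"ay": 0.0,"az": 0.0,"gripper": -1.0},
])

```text
time: 1.35
eef_pos: [0.4563, 0.2825, 0.256]
tcp_rot: [-0.1, 0.995, -0.0, -0.0]
contact_force: [-0.4, 0.1, -0.6]
opening: 0.0
finger_force: 0.0
```

Call:
jog_arm([
  {"dx": 0.1,"dy": -1.0,"dz": 0.0,"ax": 0.0,"ay": 0.0,"az": 0.0,"gripper": -1.0},
  {"dx": 0.1,"dy": -1.0,"dz": 0.0,"ax": 0.0,"ay": 0.0,"az": 0.0,"gripper": -1.0},
  {"dx": 0.1,"dy": -1.0,"dz": 0.0,"ax": 0.0,"ay": 0.0,"az": 0.0,"gripper": -1.0},
])

```text
time: 1.65
eef_pos: [0.4683, 0.1624, 0.2562]
tcp_rot: [-0.1, 0.995, -0.0, -0.0]
contact_force: [0.1, 0.2, 0.5]
opening: -0.002
finger_force: 0.0
```

Call:
jog_arm([
  {"dx": 0.1,"dy": -1.0,"dz": 0.0,"ax": 0.0,"ay": 0.0,"az": 0.0,"gripper": -1.0},
  {"dx": 0.1,"dy": -1.0,"dz": 0.0,"ax": 0.0,"ay": 0.0,"az": 0.0,"gripper": -1.0},
  {"dx": 0.1,"dy": -1.0,"dz": 0.0,"ax": 0.0,"ay": 0.0,"az": 0.0,"gripper": -1.0},
])

```text
time: 1.95
eef_pos: [0.4807, 0.0423, 0.2564]
tcp_rot: [-0.1, 0.995, -0.0, 0.0]
contact_force: [0.5, -0.2, 0.0]
opening: -0.001
finger_force: 0.0
```

Call:
jog_arm([
  {"dx": 0.0,"dy": -1.0,"dz": 0.0,"ax": 0.0,"ay": 0.0,"az": 0.0,"gripper": -1.0},
  {"dx": 0.0,"dy": -1.0,"dz": 0.0,"ax": 0.0,"ay": 0.0,"az": 0.0,"gripper": -1.0},
  {"dx": 0.0,"dy": -1.0,"dz": 0.0,"ax": 0.0,"ay": 0.0,"az": 0.0,"gripper": -1.0},
  {"dx": 0.0,"dy": -1.0,"dz": 0.0,"ax": 0.0,"ay": 0.0,"az": 0.0,"gripper": -1.0},
])

```text
time: 2.35
eef_pos: [0.4808, -0.0771, 0.2563]
tcp_rot: [-0.099, 0.995, 0.0, 0.0]
contact_force: [0.1, 1.0, 0.4]
opening: 0.002
finger_force: 0.0
```

Call:
jog_arm([
  {"dx": 0.185,"dy": -0.56,"dz": 0.0,"ax": 0.0,"ay": 0.0,"az": 0.0,"gripper": -1.0},
  {"dx": 0.185,"dy": -0.56,"dz": -0.3,"ax": 0.0,"ay": 0.0,"az": 0.0,"gripper": -1.0},
  {"dx": 0.185,"dy": -0.56,"dz": -0.7,"ax": 0.0,"ay": 0.0,"az": 0.0,"gripper": -1.0},
  {"dx": 0.185,"dy": -0.56,"dz": -1.0,"ax": 0.0,"ay": 0.0,"az": 0.0,"gripper": -1.0},
  {"dx": 0.185,"dy": -0.56,"dz": -1.0,"ax": 0.0,"ay": 0.0,"az": 0.0,"gripper": -1.0},
])

```text
time: 2.85
eef_pos: [0.4992, -0.1394, 0.1302]
tcp_rot: [-0.101, 0.995, 0.004, -0.005]
contact_force: [-1.0, -0.1, 0.3]
opening: -0.002
finger_force: 0.0
```

Call:
jog_arm([
  {"dx": 0.0,"dy": 0.0,"dz": -0.3,"ax": 0.0,"ay": 0.0,"az": 0.0,"gripper": -1.0},
  {"dx": 0.0,"dy": 0.0,"dz": -0.55,"ax": 0.0,"ay": 0.0,"az": 0.0,"gripper": -1.0},
  {"dx": 0.0,"dy": 0.0,"dz": -0.7,"ax": 0.0,"ay": 0.0,"az": 0.0,"gripper": -1.0},
  {"dx": 0.0,"dy": 0.0,"dz": -0.735,"ax": 0.0,"ay": 0.0,"az": 0.0,"gripper": -1.0},
  {"dx": 0.0,"dy": 0.0,"dz": -0.735,"ax": 0.0,"ay": 0.0,"az": 0.0,"gripper": -1.0},
])

```text
time: 3.35
eef_pos: [0.5039, -0.1425, 0.0494]
tcp_rot: [-0.102, 0.995, -0.0, 0.001]
contact_force: [-0.6, -0.9, 0.4]
opening: 0.002
finger_force: 0.0
```

```bash
python3 - <<'E'
from h import *
s=get_state();print(s["eef_pos"],s["contact_force"])
c=imaging.read_camera("top");d=imaging.read_camera("scene")
cv2.imwrite("pics/pre.png",np.vstack([cv2.resize(c["frame"][80:310,180:500],(480,345)),cv2.resize(d["frame"][130:390,60:440],(373,255))[:, :].copy() if 0 else cv2.resize(d["frame"][130:390,60:440],(480,255))]))
E
```

```text
[ 0.50386202 -0.14251877  0.04935885] [-0.62306967 -0.9275113   0.39690602]
```

View pics/pre.png

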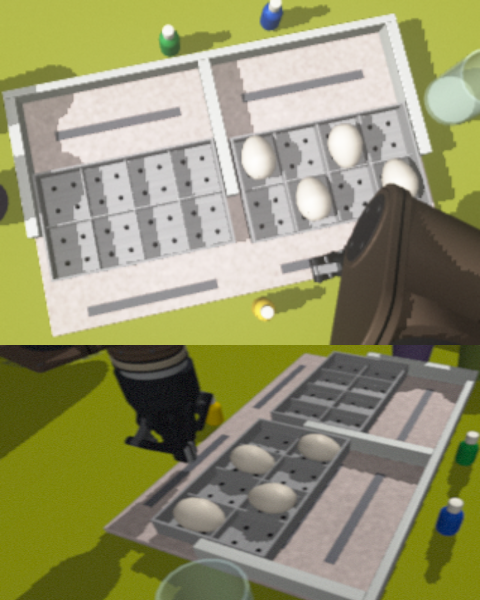

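The picture shows the closed fingers just in front of the near wall, on its centre line and clear of the yellow bottle. The tray is undisturbed, so I'll push gently along the lane.

Call:
jog_arm([
  {"dx": 0.05,"dy": 0.0,"dz": 0.0,"ax": 0.0,"ay": 0.0,"az": 0.0,"gripper": -1.0},
  {"dx": 0.1,"dy": 0.005,"dz": 0.0,"ax": 0.0,"ay": 0.0,"az": 0.0,"gripper": -1.0},
  {"dx": 0.15,"dy": 0.017,"dz": 0.0,"ax": 0.0,"ay": 0.0,"az": 0.0,"gripper": -1.0},
  {"dx": 0.2,"dy": 0.027,"dz": 0.0,"ax": 0.0,"ay": 0.0,"az": 0.0,"gripper": -1.0},
  {"dx": 0.24,"dy": 0.035,"dz": 0.0,"ax": 0.0,"ay": 0.0,"az": 0.0,"gripper": -1.0},
  {"dx": 0.27,"dy": 0.041,"dz": 0.0,"ax": 0.0,"ay": 0.0,"az": 0.0,"gripper": -1.0},
  {"dx": 0.3,"dy": 0.047,"dz": 0.0,"ax": 0.0,"ay": 0.0,"az": 0.0,"gripper": -1.0},
  {"dx": 0.33,"dy": 0.053,"dz": 0.0,"ax": 0.0,"ay": 0.0,"az": 0.0,"gripper": -1.0},
  {"dx": 0.36,"dy": 0.059,"dz": 0.0,"ax": 0.0,"ay": 0.0,"az": 0.0,"gripper": -1.0},
  {"dx": 0.39,"dy": 0.065,"dz": 0.0,"ax": 0.0,"ay": 0.0,"az": 0.0,"gripper": -1.0},
])

```text
time: 4.45
eef_pos: [0.5467, -0.1356, 0.0482]
tcp_rot: [-0.102, 0.995, 0.001, -0.005]
contact_force: [-11.4, -1.9, 8.7]
opening: -0.001
finger_force: 5.8
```

Call:
jog_arm([
  {"dx": 0.0,"dy": 0.0,"dz": 0.005,"ax": 0.0,"ay": 0.0,"az": 0.0,"gripper": -1.0},
  {"dx": 0.02,"dy": 0.004,"dz": 0.01,"ax": 0.0,"ay": 0.0,"az": 0.0,"gripper": -1.0},
  {"dx": 0.04,"dy": 0.008,"dz": 0.01,"ax": 0.0,"ay": 0.0,"az": 0.0,"gripper": -1.0},
  {"dx": 0.06,"dy": 0.012,"dz": 0.01,"ax": 0.0,"ay": 0.0,"az": 0.0,"gripper": -1.0},
  {"dx": 0.08,"dy": 0.016,"dz": 0.01,"ax": 0.0,"ay": 0.0,"az": 0.0,"gripper": -1.0},
])

```text
time: 4.95
eef_pos: [0.5565, -0.1332, 0.0482]
tcp_rot: [-0.101, 0.995, 0.001, -0.004]
contact_force: [-8.4, -1.4, 2.8]
opening: 0.002
finger_force: 3.6
```

```bash
python3 - <<'E'
from h import *
s=get_state();print(s["eef_pos"],s["contact_force"])
c=imaging.read_camera("top");d=imaging.read_camera("scene")
cv2.imwrite("pics/mid.png",np.vstack([cv2.resize(c["frame"][80:310,180:500],(480,345)),cv2.resize(d["frame"][130:390,60:440],(480,255))]))
E
```

```text
[ 0.55654674 -0.1332223   0.04822604] [-8.3934284  -1.35176407  2.79476266]
```

View pics/mid.png

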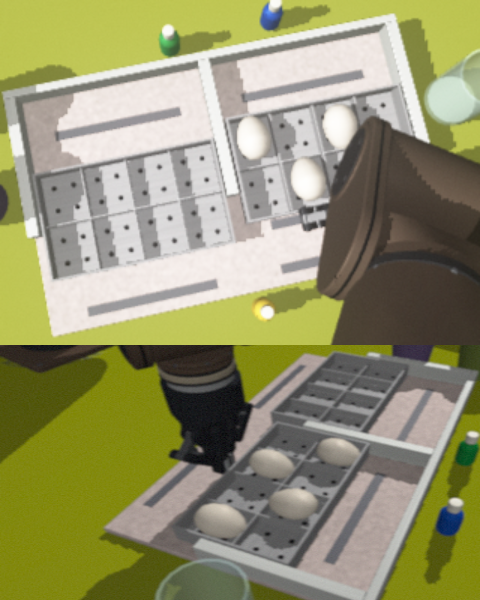

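The tray is flat, straight and sliding at about 8 N, with the eggs seated. Roughly 79 mm remain.

Call:
jog_arm([
  {"dx": 0.035,"dy": 0.007,"dz": 0.0,"ax": 0.0,"ay": 0.0,"az": 0.0,"gripper": -1.0},
  {"dx": 0.07,"dy": 0.014,"dz": 0.0,"ax": 0.0,"ay": 0.0,"az": 0.0,"gripper": -1.0},
  {"dx": 0.105,"dy": 0.021,"dz": 0.0,"ax": 0.0,"ay": 0.0,"az": 0.0,"gripper": -1.0},
  {"dx": 0.14,"dy": 0.028,"dz": 0.0,"ax": 0.0,"ay": 0.0,"az": 0.0,"gripper": -1.0},
  {"dx": 0.175,"dy": 0.035,"dz": 0.0,"ax": 0.0,"ay": 0.0,"az": 0.0,"gripper": -1.0},
  {"dx": 0.21,"dy": 0.042,"dz": 0.0,"ax": 0.0,"ay": 0.0,"az": 0.0,"gripper": -1.0},
  {"dx": 0.245,"dy": 0.049,"dz": 0.0,"ax": 0.0,"ay": 0.0,"az": 0.0,"gripper": -1.0},
  {"dx": 0.28,"dy": 0.056,"dz": 0.0,"ax": 0.0,"ay": 0.0,"az": 0.0,"gripper": -1.0},
  {"dx": 0.315,"dy": 0.063,"dz": 0.0,"ax": 0.0,"ay": 0.0,"az": 0.0,"gripper": -1.0},
  {"dx": 0.34,"dy": 0.068,"dz": 0.0,"ax": 0.0,"ay": 0.0,"az": 0.0,"gripper": -1.0},
])

```text
time: 6.05
eef_pos: [0.5975, -0.1251, 0.0482]
tcp_rot: [-0.101, 0.995, 0.001, -0.004]
contact_force: [-7.4, -0.9, 3.3]
opening: 0.0
finger_force: 3.8
```

Call:
jog_arm([
  {"dx": 0.03,"dy": 0.006,"dz": 0.0,"ax": 0.0,"ay": 0.0,"az": 0.0,"gripper": -1.0},
  {"dx": 0.06,"dy": 0.012,"dz": 0.0,"ax": 0.0,"ay": 0.0,"az": 0.0,"gripper": -1.0},
  {"dx": 0.09,"dy": 0.018,"dz": 0.0,"ax": 0.0,"ay": 0.0,"az": 0.0,"gripper": -1.0},
  {"dx": 0.12,"dy": 0.024,"dz": 0.0,"ax": 0.0,"ay": 0.0,"az": 0.0,"gripper": -1.0},
  {"dx": 0.15,"dy": 0.03,"dz": 0.0,"ax": 0.0,"ay": 0.0,"az": 0.0,"gripper": -1.0},
  {"dx": 0.175,"dy": 0.035,"dz": 0.0,"ax": 0.0,"ay": 0.0,"az": 0.0,"gripper": -1.0},
  {"dx": 0.195,"dy": 0.039,"dz": 0.0,"ax": 0.0,"ay": 0.0,"az": 0.0,"gripper": -1.0},
  {"dx": 0.215,"dy": 0.043,"dz": 0.0,"ax": 0.0,"ay": 0.0,"az": 0.0,"gripper": -1.0},
  {"dx": 0.23,"dy": 0.046,"dz": 0.0,"ax": 0.0,"ay": 0.0,"az": 0.0,"gripper": -1.0},
])

```text
time: 6.95
eef_pos: [0.6249, -0.1197, 0.0482]
tcp_rot: [-0.101, 0.995, 0.001, -0.004]
contact_force: [-7.3, -1.9, 3.6]
opening: -0.001
finger_force: 3.8
```

Call:
jog_arm([
  {"dx": 0.01,"dy": 0.002,"dz": 0.0,"ax": 0.0,"ay": 0.0,"az": 0.0,"gripper": -1.0},
  {"dx": 0.02,"dy": 0.004,"dz": 0.0,"ax": 0.0,"ay": 0.0,"az": 0.0,"gripper": -1.0},
  {"dx": 0.03,"dy": 0.006,"dz": 0.0,"ax": 0.0,"ay": 0.0,"az": 0.0,"gripper": -1.0},
  {"dx": 0.04,"dy": 0.008,"dz": 0.0,"ax": 0.0,"ay": 0.0,"az": 0.0,"gripper": -1.0},
  {"dx": 0.05,"dy": 0.01,"dz": 0.0,"ax": 0.0,"ay": 0.0,"az": 0.0,"gripper": -1.0},
  {"dx": 0.055,"dy": 0.011,"dz": 0.0,"ax": 0.0,"ay": 0.0,"az": 0.0,"gripper": -1.0},
])

```text
time: 7.55
eef_pos: [0.6315, -0.1184, 0.0483]
tcp_rot: [-0.101, 0.995, 0.001, -0.004]
contact_force: [-7.9, -1.6, 3.3]
opening: 0.001
finger_force: 3.8
```

Call:
jog_arm([
  {"dx": 0.006,"dy": 0.001,"dz": 0.0,"ax": 0.0,"ay": 0.0,"az": 0.0,"gripper": -1.0},
  {"dx": 0.012,"dy": 0.002,"dz": 0.0,"ax": 0.0,"ay": 0.0,"az": 0.0,"gripper": -1.0},
  {"dx": 0.016,"dy": 0.003,"dz": 0.0,"ax": 0.0,"ay": 0.0,"az": 0.0,"gripper": -1.0},
])

```text
time: 7.85
eef_pos: [0.6328, -0.1182, 0.0483]
tcp_rot: [-0.102, 0.995, 0.001, -0.005]
contact_force: [-10.4, -1.6, 6.2]
opening: -0.0
finger_force: 5.3
```

Call:
jog_arm([
  {"dx": 0.004,"dy": 0.001,"dz": 0.0,"ax": 0.0,"ay": 0.0,"az": 0.0,"gripper": -1.0},
  {"dx": 0.008,"dy": 0.002,"dz": 0.0,"ax": 0.0,"ay": 0.0,"az": 0.0,"gripper": -1.0},
])

```text
time: 8.05
eef_pos: [0.6329, -0.1182, 0.0483]
tcp_rot: [-0.102, 0.995, 0.001, -0.007]
contact_force: [-13.1, -3.0, 8.9]
opening: -0.002
finger_force: 6.8
```

It has stopped within 1 mm of the predicted home position and the force is rising. I'll back off along the lane, lift and look.

Call:
jog_arm([
  {"dx": -0.02,"dy": -0.004,"dz": 0.0,"ax": 0.0,"ay": 0.0,"az": 0.0,"gripper": -1.0},
  {"dx": -0.1,"dy": -0.02,"dz": 0.0,"ax": 0.0,"ay": 0.0,"az": 0.0,"gripper": -1.0},
  {"dx": -0.3,"dy": -0.06,"dz": 0.0,"ax": 0.0,"ay": 0.0,"az": 0.0,"gripper": -1.0},
  {"dx": -0.5,"dy": -0.1,"dz": 0.0,"ax": 0.0,"ay": 0.0,"az": 0.0,"gripper": -1.0},
  {"dx": -0.7,"dy": -0.14,"dz": 0.2,"ax": 0.0,"ay": 0.0,"az": 0.0,"gripper": -1.0},
  {"dx": -0.9,"dy": -0.18,"dz": 0.6,"ax": 0.0,"ay": 0.0,"az": 0.0,"gripper": -1.0},
  {"dx": -1.0,"dy": -0.2,"dz": 1.0,"ax": 0.0,"ay": 0.0,"az": 0.0,"gripper": -1.0},
  {"dx": -1.0,"dy": -0.2,"dz": 1.0,"ax": 0.0,"ay": 0.0,"az": 0.0,"gripper": -1.0},
])

```text
time: 8.85
eef_pos: [0.5196, -0.1438, 0.1768]
tcp_rot: [-0.101, 0.995, -0.004, 0.006]
contact_force: [0.6, -0.0, 1.6]
opening: 0.001
finger_force: 0.0
```

Call:
jog_arm([
  {"dx": -0.25,"dy": -0.9,"dz": 0.7,"ax": 0.0,"ay": 0.0,"az": 0.0,"gripper": -1.0},
  {"dx": -0.25,"dy": -0.9,"dz": 0.7,"ax": 0.0,"ay": 0.0,"az": 0.0,"gripper": -1.0},
  {"dx": -0.25,"dy": -0.9,"dz": 0.7,"ax": 0.0,"ay": 0.0,"az": 0.0,"gripper": -1.0},
  {"dx": -0.25,"dy": -0.9,"dz": 0.7,"ax": 0.0,"ay": 0.0,"az": 0.0,"gripper": -1.0},
  {"dx": -0.25,"dy": -0.9,"dz": 0.7,"ax": 0.0,"ay": 0.0,"az": 0.0,"gripper": -1.0},
])

```text
time: 9.35
eef_pos: [0.487, -0.2502, 0.2532]
tcp_rot: [-0.1, 0.995, 0.0, 0.0]
contact_force: [0.0, -0.5, -0.3]
opening: 0.001
finger_force: 0.0
```

```bash
python3 - <<'E'
from h import *
s=get_state();print(s["eef_pos"],s["contact_force"])
c=imaging.read_camera("top");d=imaging.read_camera("scene")
np.savez("top1.npz",**c)
a=cv2.resize(c["frame"][85:305,180:490],None,fx=2.5,fy=2.5,interpolation=cv2.INTER_CUBIC)
cv2.imwrite("pics/end.png",a)
cv2.imwrite("pics/ends.png",cv2.resize(d["frame"][130:390,140:440],None,fx=2,fy=2,interpolation=cv2.INTER_CUBIC))
E
```

```text
[ 0.48697516 -0.25015061  0.25320608] [ 0.00230131 -0.48153917 -0.28393694]
```

View pics/end.png

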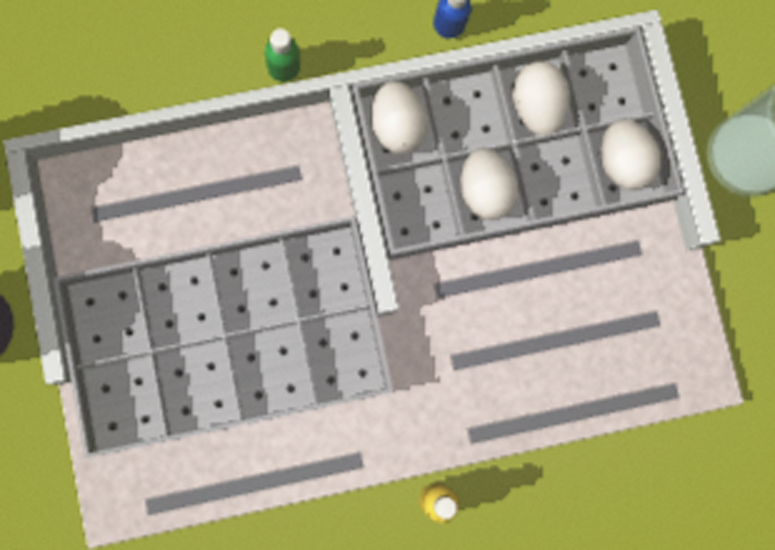

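View pics/ends.png

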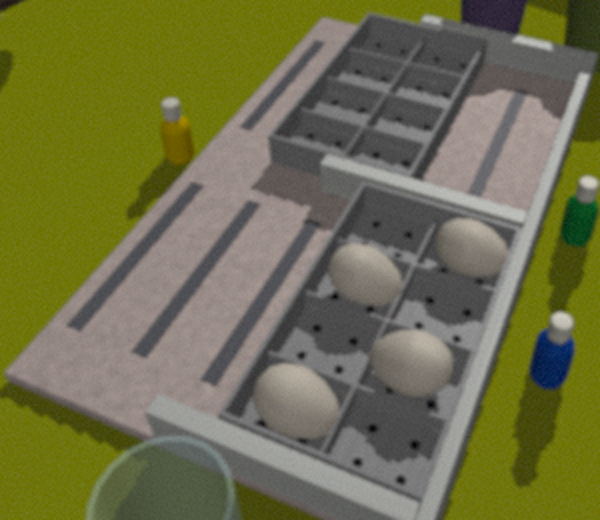

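Both views show the tray against the stop, square in the lane, with its near-wall corners at (395,256) and (682,192) in the enlarged top view. All four eggs are in place and the empty tray hasn't moved. I'll check the position numerically.

```bash
python3 - <<'E'
from h import *
c=dict(np.load("top1.npz"));R=np.radians(11.34);X=np.array([np.cos(R),np.sin(R)]);Y=np.array([-X[1],X[0]]);O=np.array([.611,-.0003])
for a,b in((395,256),(682,192)):
    p=ray(c,(a/2.5+179.7,b/2.5+84.7),.04)[:2]-O;print((p@X).round(4),(p@Y).round(4))
E
```

```text
0.007 -0.0134
0.0097 -0.2299
```

The left corner reads about 3 mm short, near the limit of hand-picking. I'll check with an edge fit against the rack.

```bash
cat > edge.py <<'E'
from h import *
R=np.radians(11.34);X=np.array([np.cos(R),np.sin(R)]);Y=np.array([-X[1],X[0]]);O=np.array([.611,-.0003])
def edge(c,x0,x1,y0,y1,z,sign):
    xs=np.arange(x0,x1,.0005);ys=np.linspace(y0,y1,80)
    W=(O+xs[None,:,None]*X+ys[:,None,None]*Y);W=np.dstack([W,np.full(W.shape[:2],z)])
    T=np.linalg.inv(c["extrinsics"]);p=W@T[:3,:3].T+T[:3,3];K=c["camera_matrix"]
    u=K[0,0]*p[...,0]/-p[...,2]+K[0,2];v=K[1,1]*p[...,1]/p[...,2]+K[1,2]
    g=cv2.remap(cv2.cvtColor(c["frame"],cv2.COLOR_BGR2GRAY).astype(np.float32),u.astype(np.float32),v.astype(np.float32),cv2.INTER_LINEAR)
    d=sign*np.gradient(cv2.GaussianBlur(g,(9,1),0),axis=1);e=xs[d.argmax(1)]
    q=np.polyfit(ys,e,1);k=abs(e-np.polyval(q,ys))<.003;q=np.polyfit(ys[k],e[k],1)
    return np.polyval(q,[y0,y1]).round(4),np.degrees(q[0]).round(2),k.sum()
if __name__=="__main__":
    a=dict(np.load("top0.npz"));b=dict(np.load("top1.npz"))
    print("deck front",edge(a,-.165,-.135,-.22,.22,.01,1),edge(b,-.165,-.135,-.15,.22,.01,1))
    print("stop top front",edge(b,.13,.15,-.215,-.02,.042,1))
    print("egg near wall before",edge(a,-.105,-.08,-.21,-.03,.04,-1)," after",edge(b,-.005,.02,-.21,-.03,.04,-1))
    print("egg far rim after",edge(b,.12,.145,-.21,-.03,.04,-1))
E
python3 edge.py
```

```text
deck front (array([-0.1499, -0.1498]), np.float64(0.02), np.int64(76)) (array([-0.1499, -0.1499]), np.float64(0.01), np.int64(73))
stop top front (array([0.1355, 0.1357]), np.float64(0.06), np.int64(70))
egg near wall before (array([-0.0921, -0.0915]), np.float64(0.21), np.int64(76))  after (array([0.0048, 0.0049]), np.float64(0.01), np.int64(79))
egg far rim after (array([0.1276, 0.1298]), np.float64(0.69), np.int64(73))
```

The near wall is square to the rack (0.01°). It lies 130.6 mm from the stop face measured the same way, against a tray length of 130 mm, so the tray is home and the robot is clear.

```bash
python3 -c "
from plant import job;print(job.sign_off())"
```

```text
the job is handed in; nothing more can be done
None
```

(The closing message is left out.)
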